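# Close a wax mould and hold the injector coupler on its nipple

### The job

On the jeweller's bench, close the casting mould: lower the loose mould half over the two locating pins of the fixture until it rests flush, and let go of it. Then take the injector coupler out of its wooden holder, press it squarely onto the fixture's tilted nipple until it snaps and its spring collar is pushed fully home, and finish while still holding it pressed there. Leave the jar, the hammer and the dish where they are.

Things in the scene. Friction and masses are not known exactly. Their poses are not given: they have to be found in the camera images.
- fixture: Fixed dark steel mould base, 80 (its x) x 230 (its y) x 20 mm, on the bench, yaw within 17 degrees. Origin on the bench; base spans y -110 to +120 mm. Two upright steel pins, 8 mm diameter, 20 mm tall (top 7 mm tapered to a 3 mm tip), on its top at x 0, y -81 and y -9 mm. At y +85 mm a boss carries the tilted nipple.
- seat (a point): Point on the top face of the fixture (20 mm above the bench) midway between the two pins; axes as the fixture (z up). A fully seated mould half has its origin here, its holes on the pins; the two ways round (half a turn) are equally good.
- mould: Loose aluminium mould half, plate 70 (its x) x 100 (its y) x 14 mm, two vertical through holes of 10 mm at x 0, y -36 and +36 mm. Origin: centre of its underside, z up. Grip bar in the centre on top, 16 (x) x 46 (y) mm, from 14 to 44 mm above the underside. About 0.32 kg. Starts flat on the bench, left or right of the fixture.
- nipple: Brass injection nipple. Origin: centre of the boss's 32 mm round face; z points out along the nipple, leaning 25 degrees from vertical towards the fixture's -x side (the robot's side). Stem 12 mm diameter from z 0 to 26 mm, tapered to a 5 mm tip at 32 mm. About 58 mm above the bench at its origin.
- snap_balls (a point): On the nipple's axis at the height of two greased spring balls (22 mm from the nipple's origin) on its +y and -y sides, standing out to 8.8 mm from the axis. The coupler's lip pushes them in by about 1.3 mm (4 to 8 N of push in passing); once its mouth is below nipple z 14 mm they have snapped out into its groove.
- collar (a joint): Spring collar around the nipple's stem, a steel disc 25 mm diameter, 8 mm thick, sliding along the nipple: 0 m = out (upper face at nipple z 18 mm), 0.010 m = fully home (upper face at z 8 mm). Its spring pushes back with 3 N at 0, 11 N fully home; the coupler's mouth rim pushes it down. If let go it returns to 0.005 or less, the balls still holding the coupler on.
- coupler: Loose injector coupler, 102 mm long, about 0.25 kg, starts upright, mouth down, in the holder. Origin: centre of the open mouth; z points to the back end. Brass nose 26 mm diameter to z 34 mm; bore 26 mm deep: 15 mm lip over the first 5 mm, then a 20 mm groove. Pressed home, its origin is 8 mm out along the nipple's z, axes in line; any turn about the axis will do.
- coupler_grip (a point): Middle of the coupler's black square grip, 64 mm from its mouth on its axis. The grip is 24 x 24 mm (sides along the coupler's x and y), 60 mm long (z 34 to 94 mm), with a 12 mm thick brass stub 8 mm long behind it.
- holder: Fixed wooden block 80 x 80 x 40 mm on the bench, origin centre of its underside, with a round pocket 32 mm wide and 32 mm deep in its top in which the coupler stands loosely (its mouth 8 mm above the bench). On the other side of the fixture from the mould half.
- jar: Bystander: small amber glass jar, 56 mm diameter, 70 mm tall; origin centre of its underside.
- hammer: Bystander: small hammer, 220 mm long, lying on the bench beyond the fixture; origin under its middle.
- dish: Bystander: shallow copper dish, 76 mm wide, 25 mm tall, on the bench beyond the fixture; origin centre of its underside.
Mind the look-alikes: they are no part of the job. Of the things shaped like the mould, the aluminium one is meant.

How it is judged (in metres and radians):
On the way, in this order (a step that is already met when the one before it is completed fails the run):
1. the mould half is lowered by the gripper over both pins (z of mould in the frame of seat below 0.01 m and horizontal distance between mould and seat below 0.003 m and angle between the x axis of mould and the x axis of fixture, either way round below 0.05 rad and angle between the z axis of mould and the z axis of fixture, either way round below 0.03 rad and contact force between the fingers and mould above 1 N), for 0.05 s.
2. the mould half rests flush on the fixture and is let go (z of mould in the frame of seat below 0.0015 m and horizontal distance between mould and seat below 0.003 m and angle between the x axis of mould and the x axis of fixture, either way round below 0.05 rad and angle between the z axis of mould and the z axis of fixture, either way round below 0.03 rad and contact force between the fingers and mould below 0.1 N and linear speed of mould below 0.02 m/s), for 0.2 s.
3. the coupler is snapped squarely onto the nipple with the collar pushed home, in the gripper (value of joint collar above 0.0075 m and distance between coupler and nipple below 0.0115 m and angle between the z axis of coupler and the z axis of nipple, either way round below 0.1 rad and contact force between coupler and nipple above 4 N and contact force between the fingers and coupler above 2 N), for 0.3 s.
At the end, for the whole second after the job is handed in: Mould half flush on the fixture (1.5 mm; centred to 3 mm), not touched by the fingers; coupler held in the fingers, still, on the nipple within 0.1 rad of its axis, its mouth within 11.5 mm of the nipple origin, collar pressed over 7.5 of 10 mm, at least 4 N on the nipple (all of step 3 and z of mould in the frame of seat below 0.0015 m and horizontal distance between mould and seat below 0.003 m and angle between the x axis of mould and the x axis of fixture, either way round below 0.05 rad and angle between the z axis of mould and the z axis of fixture, either way round below 0.03 rad and contact force between the fingers and mould below 0.1 N and linear speed of coupler below 0.02 m/s); the arm keeps its last pose, push and grip.
It fails at once if the jar is pushed more than 30 mm (distance of jar from where it was at the start of the episode above 0.03 m).
It fails at once if the hammer is pushed more than 30 mm (distance of hammer from where it was at the start of the episode above 0.03 m).
It fails at once if the dish is pushed more than 30 mm (distance of dish from where it was at the start of the episode above 0.03 m).
It also fails if it takes over 48 s, if anything falls off the work surface, if the arm or the gripper's body presses on something with over 40 N, if the wrist force passes 120 N, or if a joint passes its speed limit or range.

### The arm

A 6-joint arm with a two-finger parallel gripper is mounted at the origin on the work surface. World frame = base frame: x ahead of the robot, y to its left, z up, the work surface at z = 0. Lengths are in mm, angles in rad, forces in N, time in s.
With the tool pointing down it reaches from about 275 to 1000 mm from the base axis. Payload 8.4 kg.
Tool frame: the origin (TCP) lies on the centre line of the jaws, within the pads' length; the fingertips stand 25 mm ahead of it and the grasp point (between the pads) lies 6 mm ahead of it; z points along the fingers, y is the line along which they close (so a half turn about z gives the same grasp; the last joint's range is limited). The gripper opens to 85 mm and grips with 20 to 120 N. Pads are 22 mm wide; open, the fingers measure 114 mm over their backs; the gripper's body (76 mm by 85 mm) begins 54 mm behind the grasp point. The pads swing forward as they close: fully open they stand 13 mm farther back than shut.
Start: joints at [-1.304, 0.353, 1.633, -0, 1.155, -0.002], TCP at [165.983, -602.559, 256.281] pointing down, gripper open.
Joint ranges: [-2.63, 2.63], [-0.92, 2.1], [0.06, 2.66], [-1.3, 4.44], [0, 2.69], [-3.02, 3.02]. Speed limits (rad/s): [2.22, 2.22, 2.79, 3.14, 3.14, 3.14].

### API

Orientations are given as [roll, pitch, yaw] about the fixed x, y, z axes, in that order (R = Rz(yaw) Ry(pitch) Rx(roll)).
In Python, from rig import r gives the robot as it stands.
- The arm moves only by the shell command python3 -m jog 'ROWS' [FORCE]. ROWS is JSON, a list of rows, each a list of 3 entries, a list of its own where there are three numbers: the turn, a rotation vector about the tool's x, y, z in rad, then the shift along the tool's x, y, z in m, then the opening, from -1 (shut) to 1 (fully open). In form: [[[rx, ry, rz], [x, y, z], gripper], ...]. A call has 1 to 12 rows; each row shifts and turns the commanded pose from where the row before left it, along the tool's axes as they then stand; what a row does not reach is not made up. A row lasts 1/10 s, in which the tool goes at most 50 mm and 8.59 degrees, less where a joint would pass 70% of its speed; a pose out of reach is approached as far as the arm can. A call with a gripper value outside its range is refused whole. The fingers move at their own pace and stop on an object; FORCE is the grip in N (left out, the last holds). Time passes only in rows, so rows that do not move let the fingers close. It gives the time, the measured TCP pose, the force, the opening and the grip force at its end, in the units of the state.
- r.sense(): the state, without advancing time (a new reading comes with each control period).
- r.grab_frame(name): name is "side" or "top"; returns the picture (480x640x3 uint8, red, green, blue); there is no depth.
- r.camera_params(name): a dict with "fx", "fy", "cx", "cy" (pixels), "rvec" (rotation vector, rad) and "tvec" (3), from world to camera coordinates, as OpenCV has them. Camera axes: x right, y down, z forward; pixel columns grow to the right and rows downward; lengths in mm; the calibration is good to about 2 mm. A picture is of the moment at which its call begins. camera_params takes no time and is no camera call.
- r.sign_off(): hands the job in; it is judged then, once.
The state is a dict: "clock": time; "qpos": joint angles; "qvel": joint speeds; "joint_efforts": joint torques, N m; "eef_pos": TCP position; "tcp_rot": TCP orientation; "contact_force": force on the tool from outside, world axes, zero at the start; "wrist_torque": the same for the moment, N m; "opening": opening from 0.0 (shut) to 1.0 (fully open); "grasp_force": force on a finger pad.
Only numpy, scipy, OpenCV 4.12 (cv2) and the standard library are available. Lean on these libraries where they do the work, as an engineer would, in place of code of your own. Each camera call takes 0.05 s, during which the arm holds its last target. There are 200 camera calls.

## Working session

There is one attempt and no reset: what is moved stays moved. The work goes in short steps, Python scripts to look and compute and a shell command to move; the robot and the scene stay as the last step left them, time stands still between calls to the robot, and variables do not carry over. Pictures are saved under pics/ and viewed, at most 10 in all, crops included, and the job is handed in when it is done.

```bash
mkdir -p pics; ls; python3 - <<'E'
from rig import r
import cv2
for n in("top","side"):
    cv2.imwrite(f"pics/{n}0.png",r.grab_frame(n)[:,:,::-1]); print(n,r.camera_params(n))
s=r.sense(); print({k:s[k] for k in("clock","eef_pos","tcp_rot","opening","contact_force")})
E
```

```text
pics
top {'fx': 472.50848553010286, 'fy': 472.50848553010286, 'cx': 323.32059887733817, 'cy': 235.62753527560812, 'rvec': array([ 2.13558728, -2.18877285,  0.1396401 ]), 'tvec': array([ -70.83475144,  520.78619344, 1017.366582  ])}
side {'fx': 506.38728560358203, 'fy': 506.38728560358203, 'cx': 319.0131184035436, 'cy': 235.98920947336345, 'rvec': array([ 0.34031477, -2.75605383,  1.25325741]), 'tvec': array([487.01954273, 183.73253125, 947.97600848])}
{'clock': 0.1, 'eef_pos': array([ 165.89852315, -602.18648813,  255.63236138]), 'tcp_rot': array([-3.14038617e+00, -1.59208161e-05,  2.68784690e-01]), 'opening': 0.9969633185668831, 'contact_force': array([1.29810633e-04, 3.36367078e-01, 8.86155377e-02])}
```

View pics/top0.png

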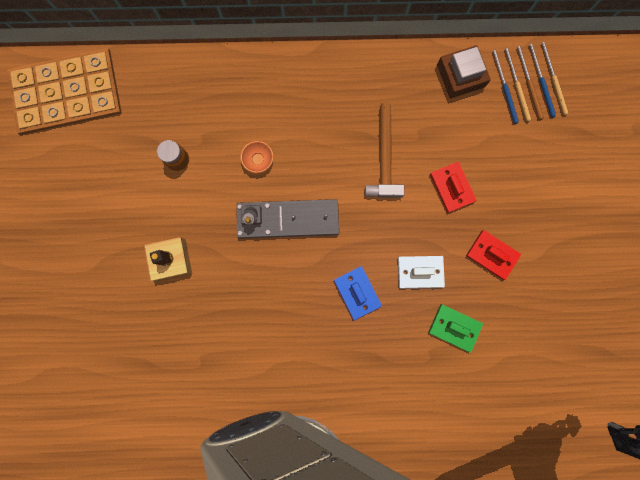

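View pics/side0.png

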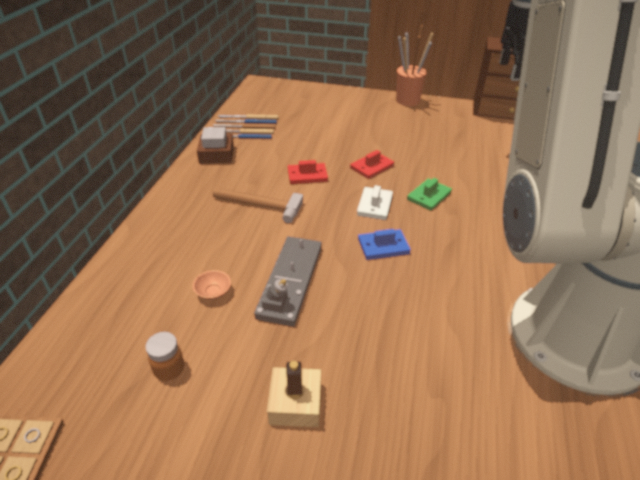

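The mould-shaped things in the top view are blue (357,293), bare silver-white (421,272), green (456,328), and red (453,188) and (494,255). The silver one fits "aluminium". The fixture is at (288,218), the coupler in its holder at (166,260), the jar at (172,155), the dish at (257,157) and the hammer at (387,150). Next I confirm in an enlarged crop.

```bash
cat > h.py <<'E'
import numpy as np, cv2
from rig import r
def cam(n):
    c=r.camera_params(n); K=np.array([[c['fx'],0,c['cx']],[0,c['fy'],c['cy']],[0,0,1.]])
    return K,cv2.Rodrigues(c['rvec'])[0],c['tvec']
def onz(n,uv,z):
    K,R,t=cam(n); d=R.T@np.linalg.inv(K)@np.array([*uv,1.]); o=-R.T@t
    return o+d*(z-o[2])/d[2]
def proj(n,P):
    c=r.camera_params(n); K,_,_=cam(n)
    return cv2.projectPoints(np.float64(P).reshape(-1,3),c['rvec'],c['tvec'],K,None)[0][:,0]
def crop(im,x,y,w,h,s):
    o=cv2.resize(im[y:y+h,x:x+w],None,fx=s,fy=s,interpolation=cv2.INTER_CUBIC)
    for k in range(0,w,10):
        cv2.line(o,(k*s,0),(k*s,6),(0,255,255),1); cv2.putText(o,str(x+k),(k*s,16),0,.35,(0,255,255),1)
    for k in range(0,h,10):
        cv2.line(o,(0,k*s),(6,k*s),(0,255,255),1); cv2.putText(o,str(y+k),(8,k*s+4),0,.35,(0,255,255),1)
    return o
E
python3 - <<'E'
from h import *
t=cv2.imread("pics/top0.png"); s=cv2.imread("pics/side0.png")
C=np.zeros((600,800,3),np.uint8)
def put(o,x,y): C[y:y+o.shape[0],x:x+o.shape[1]]=o
put(crop(t,230,190,114,55,7),0,0); put(crop(t,392,252,60,42,5),0,388); put(crop(t,142,235,50,42,5),302,388); put(crop(s,352,180,48,42,5),554,388)
cv2.imwrite("pics/c1.png",C)
C=np.zeros((600,800,3),np.uint8)
put(crop(s,250,230,80,97,6),0,0); put(crop(s,260,355,70,80,4),485,0)
cv2.imwrite("pics/c2.png",C)
E
```

```text
(no output)
```

View pics/c1.png

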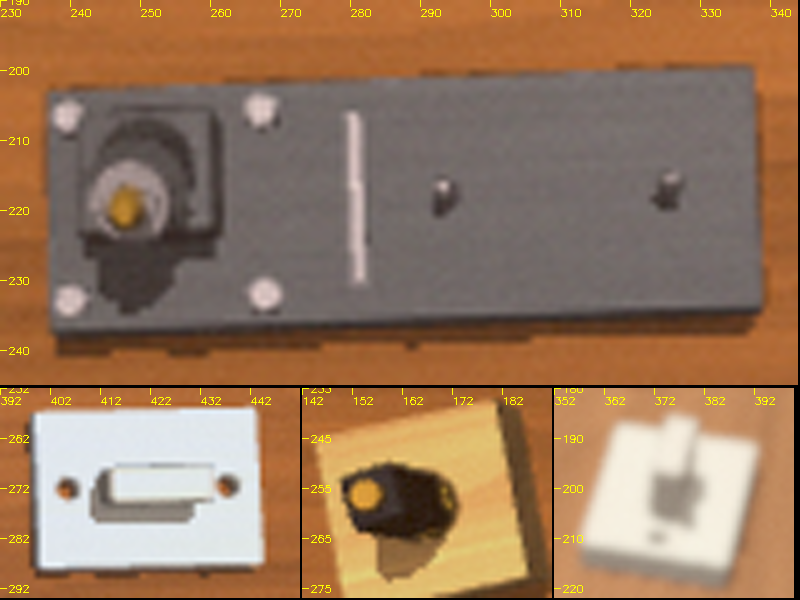

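View pics/c2.png

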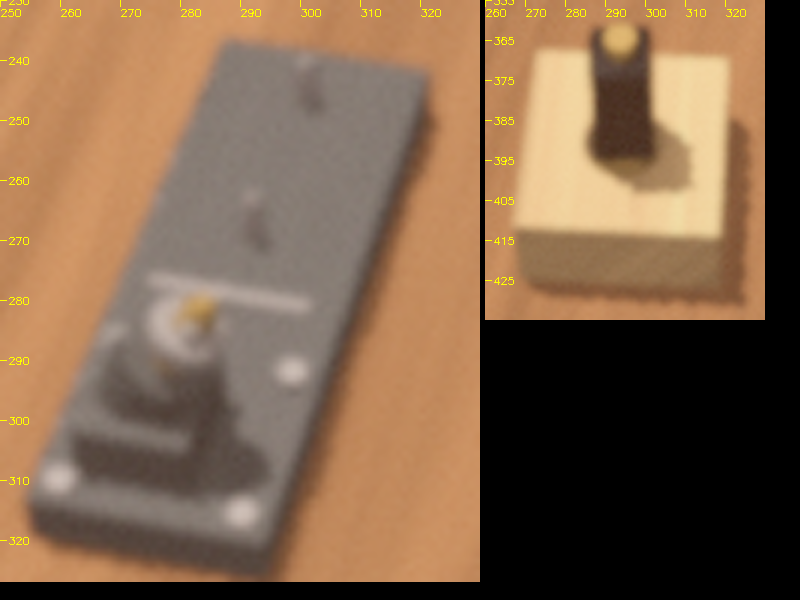

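The silver plate is bare metal with two holes, so it is the aluminium mould. Its holes are at about (405.4,272.2) and (437.6,271.8). The pin tips are at (293,216) and (325.5,214.5), and the coupler stub is at (154.8,256.2). Next I fit the poses.

```bash
cat > fit.py <<'E'
from h import *
from scipy.optimize import least_squares
sn,cs=np.sin(np.radians(25)),np.cos(np.radians(25))
FX=[[40,120,20],[40,-110,20],[-40,-110,20],[-40,120,20],[0,-9,40],[0,-81,40]]
top=[(236.4,202.8),(337,199.1),(338.6,233.1),(236.7,236.7),(293.1,215.9),(325.5,214.5)]
side=[(255.4,312.4),(286.1,236.2),(321.2,241.7),(294.2,320.4),(291.6,261.2),(300.4,239.2)]
def W(p,M):
    M=np.float64(M); c,s=np.cos(p[2]),np.sin(p[2])
    return np.c_[p[0]+c*M[:,0]-s*M[:,1],p[1]+s*M[:,0]+c*M[:,1],M[:,2]]
def fit(M,obs,p0):
    f=lambda p:np.concatenate([(proj(n,W(p,M))-np.array(o)-(-.4)).ravel() for n,o in obs.items()])
    q=least_squares(f,p0,x_scale=[100,100,1]); return q.x,np.round(q.fun.reshape(-1,2),1).tolist()
if __name__=="__main__":
    for o in({"top":top},{"side":side},{"top":top,"side":side}): print("fix",*fit(FX,o,[450,0,0.]))
    M=[[35,50,14],[35,-50,14],[-35,-50,14],[-35,50,14],[0,36,14],[0,-36,14],[8,23,44],[8,-23,44],[-8,-23,44],[-8,23,44]]
    m=[(399,256.8),(443,255.8),(444.6,287),(399.6,288),(405.4,272.2),(437.6,271.8),(414,267.6),(434.6,267.6),(434.6,274.8),(414,274.8)]
    print("mould",*fit(M,{"top":m},[400,-200,0]))
    H=[[40,40,40],[40,-40,40],[-40,-40,40]]
    print("holder",*fit(H,{"top":[(144.6,246.2),(181,237.8),(186.8,272.8)]},[400,200,0]))
    print("hold side",*fit(H+[[-40,40,40]],{"side":[(271.5,367),(320,369),(318.5,413.5),(267.5,411.5)][:0] or [(267.5,411.5),(271.5,367),(320,369),(318.5,413.5)]},[400,200,0]))
    print("stub top",onz("top",(154.4,255.8),110),"side",onz("side",(293.2,364.6),110))
    print("niptip top",onz("top",(247.2,218.4),87),"side",onz("side",(283.4,279.2),87))
    C=np.zeros((600,800,3),np.uint8)
    t=cv2.imread("pics/top0.png"); s=cv2.imread("pics/side0.png")
    for i,(a,b) in enumerate(((crop(t,142,238,39,39,10),0),(crop(s,270,355,39,50,10),400))): C[:a.shape[0],b:b+a.shape[1]]=a
    cv2.imwrite("pics/c3.png",C)
E
python3 fit.py
```

```text
fix [ 5.63992311e+02 -7.59178258e+00  1.36339609e-02] [[-0.5, -0.6], [0.5, -0.7], [0.4, 0.3], [-0.2, 0.5], [-0.1, 0.1], [-0.0, 0.3]]
fix [ 5.63441021e+02 -5.35852097e+00  2.47654993e-02] [[-1.3, 0.6], [0.2, -1.1], [0.2, -1.2], [0.9, -0.1], [0.2, 1.1], [-0.0, 0.3]]
fix [ 5.63778254e+02 -6.73625014e+00  1.96705671e-02] [[-0.9, -0.2], [-0.0, -0.9], [0.1, 0.1], [-0.5, 0.9], [-0.5, 0.2], [-0.4, 0.2], [-1.5, -0.1], [0.5, -1.5], [0.5, -1.6], [0.6, -0.7], [0.2, 0.6], [0.2, -0.1]]
mould [ 4.34882956e+02 -3.00762293e+02 -9.70247028e-03] [[-0.3, -0.2], [0.0, 0.2], [-0.1, 0.2], [0.1, -0.1], [0.0, -0.1], [-0.1, -0.2], [-0.3, 0.1], [0.2, -0.2], [0.5, -0.0], [-0.0, 0.3]]
holder [4.74622743e+02 2.62606442e+02 1.99130166e-01] [[-0.0, -0.4], [-0.5, -0.1], [0.6, 0.5]]
hold side [4.77410016e+02 2.65758941e+02 2.14706838e-01] [[-0.6, 0.1], [0.5, 0.5], [0.0, -0.2], [0.1, -0.4]]
stub top [476.28635664 262.44846603 110.        ] side [476.21425756 267.70416266 110.        ]
niptip top [552.67507698  76.56733422  87.        ] side [550.01614473  79.42099343  87.        ]
```

View pics/c3.png

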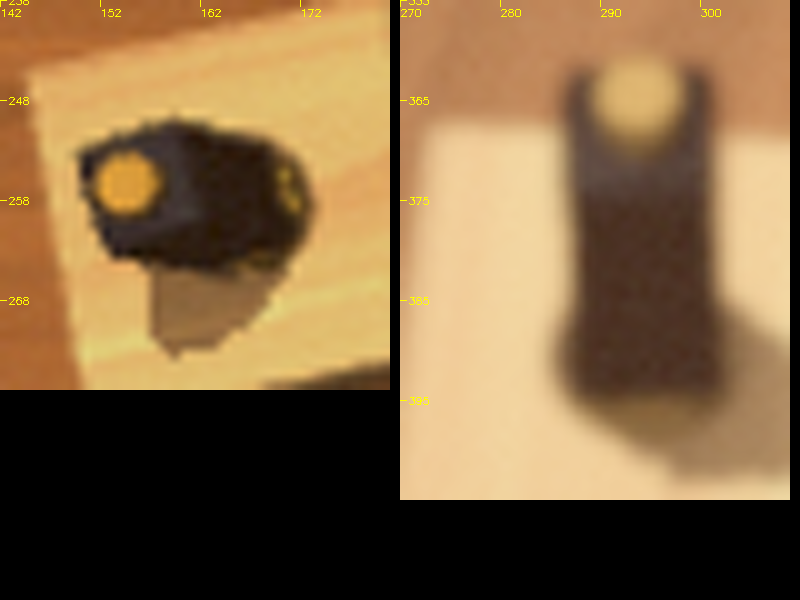

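Comparing the two cameras, the side view runs about 2 to 5 mm high in y, so I will check with the arm in view. First I move above the mould.

```bash
python3 -m jog '[[[0,0,0],[0.0283,-0.0183,0.0088],1],[[0,0,0],[0.0283,-0.0183,0.0088],1],[[0,0,0],[0.0283,-0.0183,0.0088],1],[[0,0,0],[0.0283,-0.0183,0.0088],1],[[0,0,0],[0.0283,-0.0183,0.0088],1],[[0,0,0],[0.0283,-0.0183,0.0088],1],[[0,0,0],[0.0283,-0.0183,0.0088],1],[[0,0,0],[0.0283,-0.0183,0.0088],1],[[0,0,0],[0.0283,-0.0183,0.0088],1],[[0,0,0],[0.0283,-0.0183,0.0088],1],[[0,0,0],[0.0283,-0.0183,0.0088],1],[[0,0,0],[0.0283,-0.0183,0.0088],1]]' 60
python3 -m jog '[[[0,0,-0.1436],[0,0,0],1],[[0,0,-0.1436],[0,0,0],1],[[0,0,-0.1436],[0,0,0],1],[[0,0,-0.1436],[0,0,0],1],[[0,0,-0.1436],[0,0,0],1],[[0,0,-0.1436],[0,0,0],1],[[0,0,-0.1436],[0,0,0],1],[[0,0,-0.1436],[0,0,0],1],[[0,0,-0.1436],[0,0,0],1],[[0,0,0],[0,0,0],1],[[0,0,0],[0,0,0],1]]'
python3 - <<'E'
from h import *
t=r.grab_frame("top")[:,:,::-1]; s=r.grab_frame("side")[:,:,::-1]
cv2.imwrite("pics/top1.png",t);cv2.imwrite("pics/side1.png",s)
C=np.zeros((600,800,3),np.uint8)
for i,(a,b) in enumerate(((crop(t,370,210,98,140,4),0),(crop(s,330,100,98,140,4),400))): C[:a.shape[0],b:b+a.shape[1]]=a
cv2.imwrite("pics/c4.png",C)
e=r.sense(); print(e['eef_pos'],e['tcp_rot'],proj("top",e['eef_pos']),proj("side",e['eef_pos']))
E
```

```text
clock: 1.3
eef_pos: [435.7, -299.4, 150.2]
tcp_rot: [-3.141, 0.0, 0.269]
contact_force: [0.9, -0.8, 0.5]
opening: 0.998
grasp_force: 0.0
clock: 2.4
eef_pos: [434.9, -300.6, 150.5]
tcp_rot: [-3.141, -0.0, 1.557]
contact_force: [0.4, 0.5, -0.7]
opening: 1.0
grasp_force: 0.0
[ 434.98404887 -300.58863086  150.56460262] [-3.14135964e+00 -1.49565738e-04  1.55791783e+00] [[435.76714814 268.21026929]] [[380.00631753 151.14822785]]
```

View pics/c4.png

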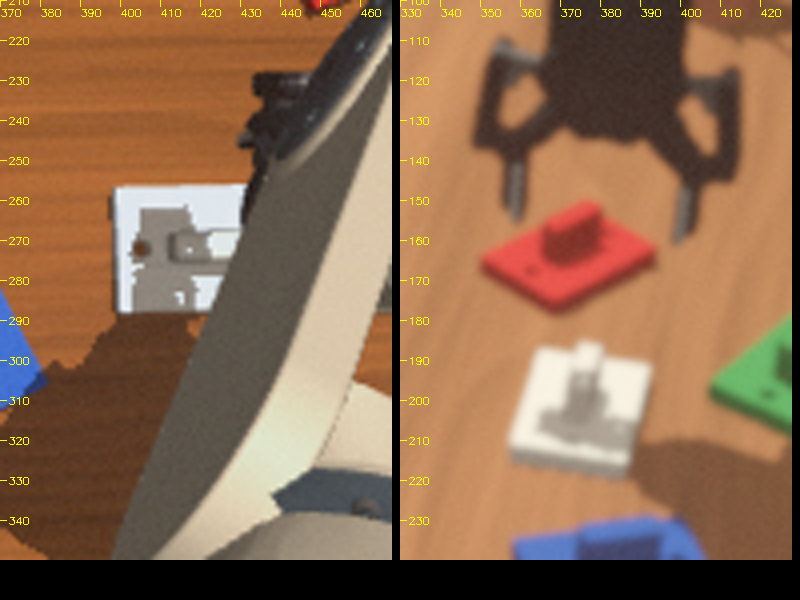

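```bash
python3 - <<'E'
from fit import *
M=[[35,-50,14],[-35,-50,14],[-35,50,14],[35,50,14]]
print(fit(M,{"side":[(363.6,186.4),(392.8,190.4),(386.8,216.4),(357.6,211.4)]},[435,-300,0]))
E
```

```text
(array([ 4.35340982e+02, -2.96425339e+02,  1.52732049e-02]), [[0.7, 0.8], [-0.8, 0.6], [0.1, -1.0], [-0.1, -0.3]])
```

```bash
python3 -m jog '[[[0,0,0],[0,0,0.025],1],[[0,0,0],[0,0,0.025],1],[[0,0,0],[0,0,0.025],1],[[0,0,0],[0,0,0.02],1],[[0,0,0],[0,0,0.011],1],[[0,0,0],[0,0,0],1],[[0,0,0],[0,0,0],-1],[[0,0,0],[0,0,0],-1],[[0,0,0],[0,0,0],-1],[[0,0,0],[0,0,0],-1],[[0,0,0],[0,0,0],-1],[[0,0,0],[0,0,0],-1]]' 60
python3 -m jog '[[[0,0,0],[0,0,0],-1],[[0,0,0],[0,0,0],-1],[[0,0,0],[0,0,-0.01],-1],[[0,0,0],[0,0,-0.02],-1],[[0,0,0],[0,0,-0.03],-1],[[0,0,0],[0,0,-0.03],-1],[[0,0,0],[0,0,-0.01],-1],[[0,0,0],[0,0,0],-1]]'
```

```text
clock: 3.7
eef_pos: [435.4, -300.9, 45.3]
tcp_rot: [3.141, 0.001, 1.561]
contact_force: [-1.7, 0.0, 5.6]
opening: 0.177
grasp_force: 60.0
clock: 4.5
eef_pos: [435.7, -301.1, 146.0]
tcp_rot: [3.139, 0.002, 1.561]
contact_force: [0.0, -0.4, -4.6]
opening: 0.175
grasp_force: 59.0
```

```bash
python3 -m jog '[[[0,0,0],[0.0146,0.0071,0],-1],[[0,0,0],[0.025,0.0125,0],-1],[[0,0,0],[0.025,0.0125,0],-1],[[0,0,0],[0.025,0.0125,0],-1],[[0,0,0],[0.025,0.0125,0],-1],[[0,0,0],[0.025,0.0125,0],-1],[[0,0,0],[0.025,0.0125,0],-1],[[0,0,0],[0.025,0.0125,0],-1],[[0,0,0],[0.025,0.0125,0],-1],[[0,0,0],[0.02,0.01,0],-1],[[0,0,0],[0.015,0.01,0],-1],[[0,0,-0.027],[0,0,0],-1]]' 60
python3 -m jog '[[[0,0,0],[0,0,0.018],-1],[[0,0,0],[0,0,0.018],-1],[[0,0,0],[0,0,0],-1],[[0,0,0],[0,0,0],-1]]'
python3 - <<'E'
from h import *
t=r.grab_frame("top")[:,:,::-1]; s=r.grab_frame("side")[:,:,::-1]
cv2.imwrite("pics/top2.png",t);cv2.imwrite("pics/side2.png",s)
C=np.zeros((600,800,3),np.uint8)
for i,(a,b) in enumerate(((crop(t,230,180,130,80,3),0),(crop(s,250,190,80,120,5),400))): C[:a.shape[0],b:b+a.shape[1]]=a
# edge yaw on first picture
g=cv2.cvtColor(cv2.imread("pics/top0.png"),cv2.COLOR_BGR2HSV)[:,:,1].astype(float)
def edge(c0,c1,r0,r1):
    P=[]
    for c in range(c0,c1):
        d=-np.diff(g[r0:r1,c]); d=np.clip(d,0,None); P.append((c,r0+.5+(d*np.arange(len(d))).sum()/d.sum()))
    return P
for n,a,z in(("fix",(242,333,195,207),20),("mould",(402,441,250,262),14)):
    w=np.array([onz("top",p,z)[:2] for p in edge(*a)]); k=np.polyfit(w[:,1],w[:,0],1); print(n,"yaw",-k[0],"edge x at mid",np.polyval(k,w[:,1].mean()),w[:,1].mean(),np.std(w[:,0]-np.polyval(k,w[:,1])))
cv2.imwrite("pics/c5.png",C)
e=r.sense(); print(e['eef_pos'],e['tcp_rot'],e['contact_force'],e['clock'])
E
```

```text
clock: 5.7
eef_pos: [565.2, -50.7, 143.4]
tcp_rot: [-3.141, -0.0, 1.59]
contact_force: [0.4, -0.4, -3.1]
opening: 0.172
grasp_force: 59.0
clock: 6.1
eef_pos: [563.9, -52.8, 108.2]
tcp_rot: [-3.14, -0.0, 1.588]
contact_force: [-0.1, 0.8, -4.2]
opening: 0.177
grasp_force: 59.0
fix yaw 0.007762465344998394 edge x at mid 602.0258165586064 -3.5003199194319254 0.33454531903486706
mould yaw -0.014494829875639182 edge x at mid 470.5159044569933 -302.3775454084767 0.20063067402075052
[564.90477865 -52.7221856  109.29489285] [3.14083697e+00 1.63042642e-04 1.58801845e+00] [-0.1108878  -0.01461297 -3.33552973] 6.2
```

View pics/c5.png

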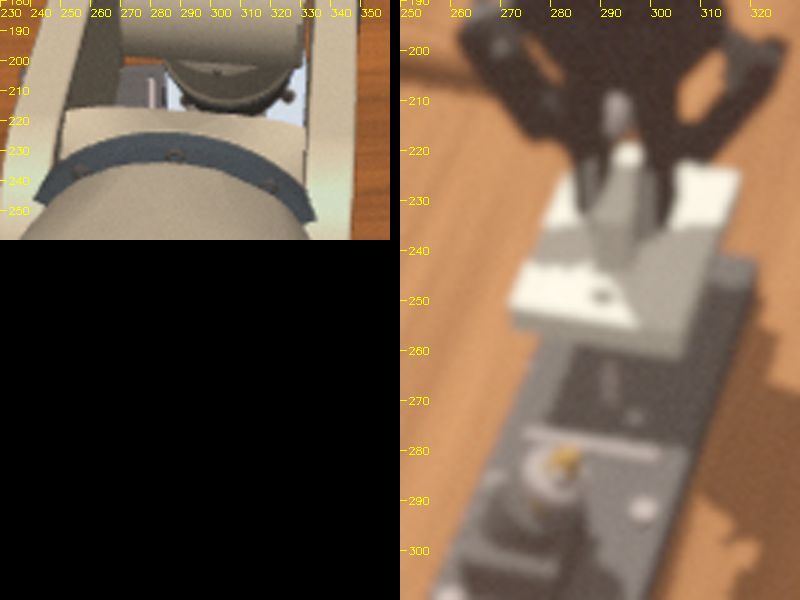

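```bash
python3 - <<'E'
from fit import *
M=[[35,50,78],[-35,50,78],[-35,-50,78],[0,36,78]]
print("mould in hand",*fit(M,{"side":[(272,251.6),(307,260),(318.4,224.4),(290.4,249.4)]},[565,-52,0]))
for n,a,b in(("top",(293.1,215.9),(325.5,214.5)),("side",(291.6,261.2),(300.4,239.2))):
    A,B=[onz(n,np.array(p)-.43,39) for p in(a,b)]; print(n,A,B,"mid",(A+B)/2,"len",np.linalg.norm(A-B),"yaw",np.arctan2(-(A-B)[0],(A-B)[1]))
E
```

```text
mould in hand [ 5.62913481e+02 -4.57751050e+01  8.88811284e-03] [[0.0, 0.3], [-0.6, -2.2], [-0.0, 1.4], [0.6, 0.7]]
top [564.6518826  -16.77500013  39.        ] [566.0753257  -88.63776603  39.        ] mid [565.36360415 -52.70638308  39.        ] len 71.87686215371158 yaw 0.019805207425671705
side [565.25927416 -18.38273494  39.        ] [566.04474549 -88.35249404  39.        ] mid [565.65200983 -53.36761449  39.        ] len 69.97416775811146 yaw 0.01122539716075289
```

```bash
python3 - <<'E'
from fit import *
M=[[35,50,78],[-35,50,78],[-35,-50,78],[0,36,78]]
print("mould in hand",*fit(M,{"side":[(272,251.6),(306.6,257.6),(318.4,224.4),(290.4,249.4)]},[565,-52,0]))
s=cv2.imread("pics/side2.png"); x0,y0,S=262,205,9
o=crop(s,x0,y0,66,66,S)
def poly(P,col):
    p=(proj("side",P)-[x0,y0]+.5)*S; cv2.polylines(o,[np.int32(p)],True,col,1)
p=[564.9,-52.7,.017]
for z in(64,78): poly(W(p,[[35,50,z],[35,-50,z],[-35,-50,z],[-35,50,z]]),(0,0,255))
a=np.linspace(0,6.28,20)
poly(W(p,[[5*np.cos(t),36+5*np.sin(t),78] for t in a]),(0,0,255))
poly(W(p,[[8,23,108],[8,-23,108],[-8,-23,108],[-8,23,108]]),(0,0,255))
f=[564.6,-7.7,.017]
poly(W(f,[[0,-9,20],[0,-9,40]]),(0,255,0)); poly(W(f,[[4*np.cos(t),-9+4*np.sin(t),20] for t in a]),(0,255,0))
cv2.imwrite("pics/c6.png",o)
E
```

```text
mould in hand [ 5.63745219e+02 -4.74803508e+01  1.42148685e-02] [[-0.0, -0.2], [-0.3, -0.5], [-0.3, 0.7], [0.6, 0.1]]
```

View pics/c6.png

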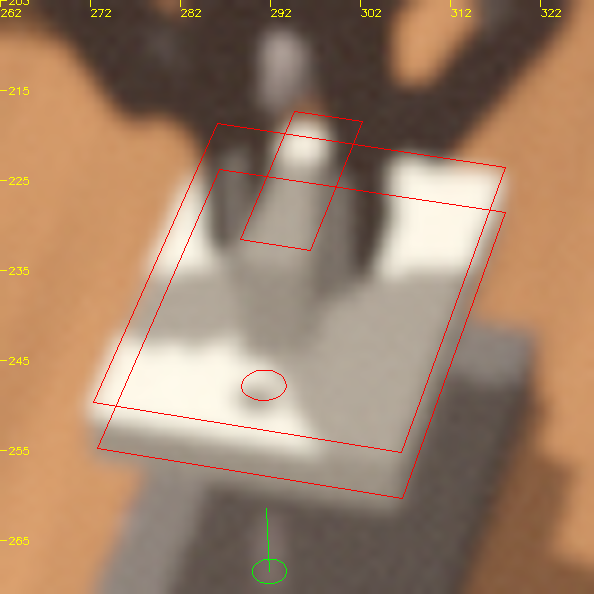

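```bash
python3 -m jog '[[[0,0,0],[-0.0008,0,0.01],-1],[[0,0,0],[0,0,0.01],-1],[[0,0,0],[0,0,0.003],-1],[[0,0,0],[0,0,0.003],-1],[[0,0,0],[0,0,0.002],-1],[[0,0,0],[0,0,0],-1],[[0,0,0],[0,0,0],-1]]'
```

```text
clock: 6.9
eef_pos: [564.7, -53.1, 80.8]
tcp_rot: [3.141, 0.0, 1.588]
contact_force: [0.3, 0.3, -3.5]
opening: 0.176
grasp_force: 59.1
```

```bash
python3 -m jog '[[[0,0,0],[0,0,0.002],-1],[[0,0,0],[0,0,0.002],-1],[[0,0,0],[0,0,0],-1]]'
```

```text
clock: 7.2
eef_pos: [564.1, -53.0, 76.3]
tcp_rot: [-3.141, -0.0, 1.588]
contact_force: [-1.1, 1.1, -4.1]
opening: 0.178
grasp_force: 59.1
```

```bash
python3 -m jog '[[[0,0,0],[0,0,0.002],-1],[[0,0,0],[0,0,0.002],-1],[[0,0,0],[0,0,0.002],-1],[[0,0,0],[0,0,0.002],-1],[[0,0,0],[0,0,0],-1]]'
```

```text
clock: 7.7
eef_pos: [564.1, -53.1, 68.2]
tcp_rot: [-3.141, -0.0, 1.588]
contact_force: [-3.0, 0.8, -4.2]
opening: 0.173
grasp_force: 59.1
```

```bash
python3 -m jog '[[[0,0,0],[0,0,0.0015],-1],[[0,0,0],[0,0,0.0015],-1],[[0,0,0],[0,0,0.001],-1],[[0,0,0],[0,0,0],-1],[[0,0,0],[0,0,0],-1]]'
```

```text
clock: 8.2
eef_pos: [564.1, -53.0, 65.3]
tcp_rot: [-3.141, -0.0, 1.588]
contact_force: [-8.3, 0.6, 8.0]
opening: 0.174
grasp_force: 60.9
```

```bash
python3 -m jog '[[[0,0,0],[0,0,0],1],[[0,0,0],[0,0,0],1],[[0,0,0],[0,0,0],1],[[0,0,0],[0,0,0],1],[[0,0,0],[0,0,0],1],[[0,0,0],[0,0,-0.02],1],[[0,0,0],[0,0,-0.04],1],[[0,0,0],[0,0,-0.045],1],[[0,0,0],[0,0,-0.045],1],[[0,0,0],[0,0,0],1]]'
python3 - <<'E'
from fit import *
s=r.grab_frame("side")[:,:,::-1].copy(); cv2.imwrite("pics/side3.png",s); x0,y0,S=250,205,6
o=crop(s,x0,y0,90,98,S)
def poly(P,col):
    p=(proj("side",P)-[x0,y0]+.5)*S; cv2.polylines(o,[np.int32(p)],True,col,1)
p=[564.6,-52.9,.017]
for z in(20,34): poly(W(p,[[35,50,z],[35,-50,z],[-35,-50,z],[-35,50,z]]),(0,0,255))
cv2.imwrite("pics/c7.png",o)
print(r.sense()['eef_pos'],r.sense()['clock'])
E
```

```text
clock: 9.2
eef_pos: [568.1, -53.4, 221.0]
tcp_rot: [3.131, 0.001, 1.588]
contact_force: [0.1, 0.1, -0.3]
opening: 0.998
grasp_force: 0.0
[566.62702123 -53.28278358 217.98735059] 9.25
```

View pics/c7.png

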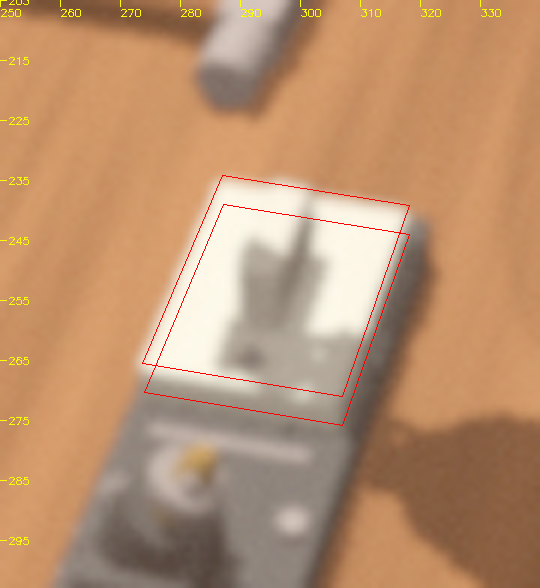

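The mould sits inside the seated outline (corners about (274,265) and (317,239)), with no gap visible, so it is flush. Now the coupler. I measure the brass of the nipple by colour while moving over the holder.

```bash
python3 -m jog '[[[0,0,0],[0.0186,-0.0071,0.005],1],[[0,0,0],[0.0266,-0.0071,0.005],1],[[0,0,0],[0.0266,-0.0071,0.005],1],[[0,0,0],[0.0266,-0.0071,0.005],1],[[0,0,0],[0.0266,-0.0071,0.005],1],[[0,0,0],[0.0266,-0.0071,0.005],1],[[0,0,0],[0.0266,-0.0071,0.005],1],[[0,0,0],[0.0266,-0.0071,0.005],1],[[0,0,0],[0.0266,-0.0071,0.005],1],[[0,0,0],[0.0266,-0.0071,0.005],1],[[0,0,0],[0.0266,-0.0071,0.005],1],[[0,0,0],[0.0346,-0.0071,0.005],1]]'
python3 -m jog '[[[0,0,-0.136],[0,0,0],1],[[0,0,-0.136],[0,0,0],1],[[0,0,0],[0,0,0],1],[[0,0,0],[0,0,0],1]]'
python3 - <<'E'
from fit import *
R=np.array([[cs,0,-sn],[0,1,0],[sn,0,cs]])
def cone(o,z0,z1,yaw=.015):
    Rz=cv2.Rodrigues(np.array([0,0,yaw]))[0]; P=[]
    for z in np.linspace(z0,z1,15):
        rad=6 if z<=26 else 6-3.5*(z-26)/6
        for t in np.linspace(0,6.28,40): P.append([rad*np.cos(t),rad*np.sin(t),z])
    return np.array(o)+np.array(P)@(Rz@R).T
def cen(n,P,S=20):
    p=proj(n,P); h=cv2.convexHull(np.float32(p)); m=cv2.moments(h); return np.array([m['m10'],m['m01']])/m['m00']
obs={}
for n,b in(("top",(238,210,18,18)),("side",(272,272,20,18))):
    im=cv2.imread(f"pics/{n}0.png"); h=cv2.cvtColor(im,cv2.COLOR_BGR2HSV)[b[1]:b[1]+b[3],b[0]:b[0]+b[2]]
    m=((h[...,1]>110)&(h[...,2]>90)&(h[...,0]>12)&(h[...,0]<32)); ys,xs=np.nonzero(m)
    obs[n]=np.array([xs.mean()+b[0],ys.mean()+b[1]]); print(n,obs[n],m.sum())
    q=least_squares(lambda p:cen(n,cone([p[0],p[1],58],19,32))-obs[n],[564,77]); print(q.x, "area", cv2.contourArea(cv2.convexHull(np.float32(proj(n,cone([*q.x,58],19,32))))))
print(r.sense()['eef_pos'],r.sense()['tcp_rot'])
E
```

```text
clock: 10.45
eef_pos: [472.6, 264.7, 152.9]
tcp_rot: [-3.139, 0.001, 1.588]
contact_force: [0.1, -0.1, 0.2]
opening: 1.001
grasp_force: 0.0
clock: 10.85
eef_pos: [473.3, 264.2, 153.7]
tcp_rot: [-3.14, 0.0, 1.856]
contact_force: [-0.7, 0.6, 0.2]
opening: 0.999
grasp_force: 0.0
top [247.61904762 219.33333333] 21
[561.50811003  77.16073536] area 29.3519332469441
side [282.76923077 281.38461538] 13
[561.84496663  77.73731544] area 42.996315924916416
[473.29483595 264.2345261  153.70079864] [-3.14001843e+00  3.48658164e-04  1.85619130e+00]
```

```bash
python3 -m jog '[[[0,0,0],[0,0.0017,0.02],1],[[0,0,0],[0,0,0.025],1],[[0,0,0],[0,0,0.02],1],[[0,0,0],[0,0,0.01],1],[[0,0,0],[0,0,0.002],1],[[0,0,0],[0,0,0],1],[[0,0,0],[0,0,0],-1],[[0,0,0],[0,0,0],-1],[[0,0,0],[0,0,0],-1],[[0,0,0],[0,0,0],-1],[[0,0,0],[0,0,0],-1],[[0,0,0],[0,0,0],-1]]' 80
```

```text
clock: 12.05
eef_pos: [475.7, 265.2, 78.2]
tcp_rot: [3.141, -0.0, 1.86]
contact_force: [-1.9, -0.8, 4.6]
opening: 0.268
grasp_force: 78.4
```

```bash
python3 -m jog '[[[0,0,0],[0,0,0],-1],[[0,0,0],[0,0,-0.01],-1],[[0,0,0],[0,0,-0.02],-1],[[0,0,0],[0,0,-0.03],-1],[[0,0,0],[0,0,-0.03],-1],[[0,0,0],[0,0,-0.022],-1],[[0,0,0.1],[0,0,0],-1],[[0,0,0.1],[0,0,0],-1],[[0,0,0.075],[0,0,0],-1],[[0,0,0],[0,0,0],-1]]'
```

```text
clock: 13.05
eef_pos: [475.2, 265.0, 190.1]
tcp_rot: [-3.142, 0.0, 1.584]
contact_force: [-0.2, 0.1, -2.0]
opening: 0.274
grasp_force: 78.3
```

```bash
python3 -m jog '[[[0,0,0],[-0.0166,0.0041,0],-1],[[0,0,0],[-0.0246,0.0041,0],-1],[[0,0,0],[-0.0246,0.0041,0],-1],[[0,0,0],[-0.0246,0.0041,0],-1],[[0,0,0],[-0.0246,0.0041,0],-1],[[0,0,0],[-0.0246,0.0041,0],-1],[[0,0,0],[-0.0246,0.0041,0],-1],[[0,0,0],[-0.0246,0.0043,0],-1]]'
python3 -m jog '[[[-0.109,0,0],[0,0,0],-1],[[-0.109,0,0],[0,0,0],-1],[[-0.109,0,0],[0,0,0],-1],[[-0.109,0,0],[0,0,0],-1],[[0,0,0],[0,0,0],-1],[[0,0,0],[0,0,0],-1]]'
python3 - <<'E'
from fit import *
from scipy.spatial.transform import Rotation as Ro
s=r.sense(); T=Ro.from_euler('xyz',s['tcp_rot']).as_matrix(); print(s['eef_pos'],"\n",T.round(3))
a=np.array([-sn*np.cos(.015),-sn*np.sin(.015),cs]); tgt=np.array([561.6,77.3,58])+a*(48+70.2)
print("delta tool to d=48:",T.T@(tgt-s['eef_pos']),"axis in tool",T.T@a)
im=r.grab_frame("side")[:,:,::-1].copy(); cv2.imwrite("pics/side4.png",im)
cv2.imwrite("pics/top4.png",r.grab_frame("top")[:,:,::-1])
E
```

```text
clock: 13.85
eef_pos: [511.1, 75.7, 189.9]
tcp_rot: [-3.142, 0.0, 1.588]
contact_force: [0.6, -1.2, -2.1]
opening: 0.271
grasp_force: 78.3
clock: 14.45
eef_pos: [510.9, 76.8, 189.8]
tcp_rot: [2.708, 0.001, 1.587]
contact_force: [-0.1, 0.2, -1.3]
opening: 0.27
grasp_force: 79.1
[510.87393134  76.75324156 189.84841408] 
 [[-0.016  0.907  0.42 ]
 [ 1.     0.015  0.006]
 [-0.001  0.42  -0.908]]
delta tool to d=48: [-0.18979828 -9.67582572 22.76417142] axis in tool [-5.63702969e-04 -3.08920590e-03 -9.99995070e-01]
```

```bash
python3 -m jog '[[[0,0,0],[0,-0.0048,0.0114],-1],[[0,0,0],[0,-0.0049,0.0114],-1],[[0,0,0],[0,0,0],-1],[[0,0,0],[0,0,0],-1]]'
python3 - <<'E'
from fit import *
from scipy.spatial.transform import Rotation as Ro
e=r.sense(); T=Ro.from_euler('xyz',e['tcp_rot']).as_matrix(); print(e['eef_pos'],e['clock'])
C=np.zeros((600,800,3),np.uint8)
def pan(n,x0,y0,w,h,S,X,draw):
    im=r.grab_frame(n)[:,:,::-1].copy(); o=crop(im,x0,y0,w,h,S)
    def poly(P,col):
        p=(proj(n,P)-[x0,y0]+.5)*S; cv2.polylines(o,[np.int32(p)],True,col,1)
    if draw:
        a=np.linspace(0,6.28,24); c=np.cos(a); s=np.sin(a)
        loc=lambda rad,z:e['eef_pos']+np.c_[rad*c,rad*s,np.full(24,70.2-z)]@T.T
        poly(loc(13,0),(0,0,255)); poly(loc(13,34),(0,0,255))
        N=np.array([561.6,77.3,58]); Rz=cv2.Rodrigues(np.array([0,0,.015]))[0]@np.array([[cs,0,-sn],[0,1,0],[sn,0,cs]])
        nip=lambda rad,z:N+np.c_[rad*c,rad*s,np.full(24,z)]@Rz.T
        poly(nip(12.5,18),(0,255,0)); poly(nip(2.5,32),(0,255,0)); poly(nip(16,0),(0,255,0))
    C[:o.shape[0],X:X+o.shape[1]]=o
pan("side",252,235,66,85,7,0,1); pan("top",225,190,48,60,6,480,1)
cv2.imwrite("pics/c8.png",C)
E
```

```text
clock: 14.95
eef_pos: [512.7, 76.7, 165.0]
tcp_rot: [2.707, 0.0, 1.585]
contact_force: [0.5, 1.1, -1.5]
opening: 0.27
grasp_force: 78.9
[512.73415926  76.7462099  165.04381958] 14.95
```

View pics/c8.png

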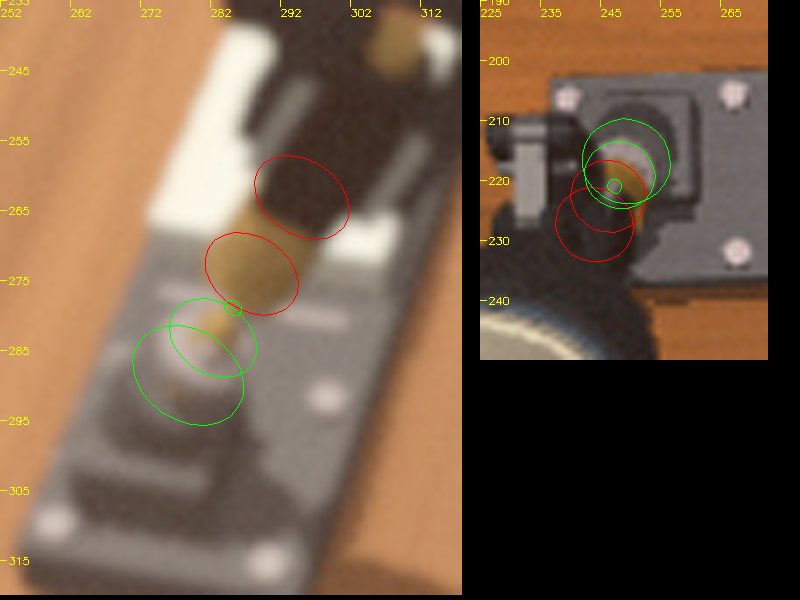

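```bash
python3 - <<'E'
from fit import *
a=np.array([-sn,-sn*.015,cs])
for n,p in(("top",(247.5,217.9)),("side",(279.7,283.3))):
    w=onz(n,p,58+18*cs); print(n,"N from collar",w-18*a, "model collar px",proj(n,np.array([561.6,77.3,58])+18*a))
for n,p in(("top",(247.6,219.3)),("side",(282.8,281.4))):
    w=onz(n,p,58+26*cs); print(n,"N from brass",w-26*a)
E
```

```text
top N from collar [563.4155946   77.97243359  58.        ] model collar px [[247.81968807 218.73164967]]
side N from collar [565.26873065  79.7147138   58.        ] model collar px [[281.97585418 282.73658458]]
top N from brass [562.59605045  76.72537242  58.        ]
side N from brass [562.18005457  80.26543826  58.        ]
```

The last view shows the nose at about (288,272) in the side crop. In the top crop it sits about 1.5 px to the −y side of the model, which agrees with the 3 mm grasp offset measured at the holder. I correct this by 3 mm in y and about 1 mm in x, then advance carefully.

```bash
python3 -m jog '[[[0,0,0],[0.003,0.0008,0.003],-1],[[0,0,0],[0,0,0.005],-1],[[0,0,0],[0,0,0.005],-1],[[0,0,0],[0,0,0.003],-1],[[0,0,0],[0,0,0.003],-1],[[0,0,0],[0,0,0],-1],[[0,0,0],[0,0,0],-1]]'
```

```text
clock: 15.75
eef_pos: [520.6, 79.8, 147.9]
tcp_rot: [2.706, 0.0, 1.585]
contact_force: [0.1, -0.1, -1.6]
opening: 0.273
grasp_force: 78.9
```

```bash
python3 -m jog '[[[0,0,0],[0,0,0.002],-1],[[0,0,0],[0,0,0.002],-1],[[0,0,0],[0,0,0],-1]]'
```

```text
clock: 16.05
eef_pos: [522.2, 79.7, 144.2]
tcp_rot: [2.706, 0.0, 1.585]
contact_force: [-1.7, -2.3, 0.2]
opening: 0.273
grasp_force: 79.7
```

```bash
python3 -m jog '[[[0,0,0],[-0.0007,0,0.0015],-1],[[0,0,0],[0,0,0.0015],-1],[[0,0,0],[0,0,0.0],-1]]'
```

```text
clock: 16.35
eef_pos: [523.5, 79.0, 141.5]
tcp_rot: [2.706, 0.0, 1.585]
contact_force: [-1.6, -3.8, 0.3]
opening: 0.272
grasp_force: 79.3
```

```bash
python3 -m jog '[[[0,0,0],[0,0,0.002],-1],[[0,0,0],[0,0,0.002],-1],[[0,0,0],[0,0,0.0],-1]]'
```

```text
clock: 16.65
eef_pos: [525.1, 79.1, 137.5]
tcp_rot: [2.707, 0.0, 1.585]
contact_force: [-0.8, -3.4, -4.2]
opening: 0.271
grasp_force: 79.1
```

```bash
python3 -m jog '[[[0,0,0],[-0.0008,0,0.002],-1],[[0,0,0],[0,0,0.002],-1],[[0,0,0],[0,0,0.002],-1],[[0,0,0],[0,0,0],-1]]'
```

```text
clock: 17.05
eef_pos: [527.8, 78.7, 132.5]
tcp_rot: [2.706, -0.0, 1.585]
contact_force: [-5.9, 0.1, 4.1]
opening: 0.27
grasp_force: 80.1
```

```bash
python3 -m jog '[[[0,0,0],[0,0,0.0015],-1],[[0,0,0],[0,0,0.0015],-1],[[0,0,0],[0,0,0],-1]]'
```

```text
clock: 17.35
eef_pos: [529.0, 78.7, 129.9]
tcp_rot: [2.706, -0.0, 1.585]
contact_force: [-6.9, 0.3, 6.2]
opening: 0.27
grasp_force: 80.4
```

```bash
python3 -m jog '[[[0,0,0],[0,-0.0005,0.001],-1],[[0,0,0],[0,0,0.001],-1],[[0,0,0],[0,0,0],-1],[[0,0,0],[0,0,0],-1]]'
```

```text
clock: 17.75
eef_pos: [529.3, 78.7, 129.1]
tcp_rot: [2.704, -0.0, 1.585]
contact_force: [-20.1, -1.0, 27.6]
opening: 0.272
grasp_force: 84.2
```

```bash
python3 -m jog '[[[0,0,0],[0,0,0],-1],[[0,0,0],[0,0,0],-1],[[0,0,0],[0,0,0],-1],[[0,0,0],[0,0,0],-1],[[0,0,0],[0,0,0],-1],[[0,0,0],[0,0,0],-1]]'
python3 - <<'E'
from fit import *
s=r.sense(); print(abs(s['qvel']).max(),s['contact_force'])
# mould unchanged since placed? compare side pictures over the plate's near right part (unshaded by the arm)
a=cv2.imread("pics/side4.png"); print(s['clock'])
print(r.sign_off())
E
```

```text
clock: 18.35
eef_pos: [529.3, 78.7, 129.1]
tcp_rot: [2.704, -0.0, 1.585]
contact_force: [-19.9, -1.1, 27.4]
opening: 0.27
grasp_force: 84.2
0.001262923104284045 [-19.89292486  -1.12734085  27.40422138]
18.35
the job is handed in; nothing more can be done
None
```

The job is handed in at 18.4 s. The mould half is lowered over both pins and let go. The coupler is held on the nipple with about 35 N of push, and the force rose sharply there as if the collar had bottomed out. The hand-in returned no verdict, and I did not check the bystanders in a final picture.

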